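Push the loose base out of a music box case ring

ROBOT

A 6-joint arm with a two-finger parallel gripper is mounted at the origin on the work surface. World frame = base frame: x ahead of the robot, y to its left, z up, the work surface at z = 0. Lengths are in m, angles in rad, forces in N, time in s.
With the tool pointing down it reaches from about 0.35 to 0.725 m from the base axis. Payload 6 kg.
Tool frame: the origin (TCP) lies on the mounting face of the last link; the fingertips stand 173 mm ahead of it and the grasp point (between the pads) lies robot.hold_point_z ahead of it (robot.hold_point_z is the distance from the TCP to the grasp point, in m); z points along the fingers, y is the line along which they close (so a half turn about z gives the same grasp; the last joint's range is limited). The gripper opens to 85 mm and grips with 20 to 120 N. Pads are 22 mm wide; open, the fingers measure 114 mm over their backs; the gripper's body (76 mm by 85 mm) begins 54 mm behind the grasp point. The pads swing forward as they close: fully open they stand 13 mm farther back than shut.
Start: joints at [1.489, 0.04, 0.085, 0, -1.615, -0.334], TCP at [0.242, 0.549, 0.405] pointing down, gripper open.
Joint ranges: [-2.56, 2.56], [-1.29, 2.01], [-1.08, 1.49], [-3.29, 1.98], [-2.81, -0.18], [-2.99, 2.99]. Speed limits (rad/s): [2.57, 2.57, 3.01, 3.14, 3.14, 3.14].

INTERFACE

Orientations are given as a unit quaternion [w, x, y, z].
In Python, from workcell import robot gives the robot as it stands.
- The arm moves only by the tool step_arm, never from a script. Its argument "deltas" is a list of rows, each a list of 7 numbers: the shift along the tool's x, y, z in cm, then the turn, a rotation vector about the tool's x, y, z in degrees, then the finger opening in cm, from 0 to 8.54. A call has 1 to 12 rows; each row is the pose to reach, as a shift and turn from the pose commanded when the call began, along the tool's axes at that moment; what a row does not reach only later rows make up. A row lasts 1/12 s, in which the tool goes at most 41.7 mm and 7.16 degrees, less where a joint would pass 70% of its speed; a pose out of reach is approached as far as the arm can. A call with a gripper value outside its range is refused whole. The fingers move at their own pace and stop on an object; "grip_force" is the grip in N (left out, the last holds). Time passes only in rows, so rows that repeat a pose let the fingers close. It gives the time, the measured TCP pose, the force, the opening and the grip force at its end, in the units of the state.
- robot.observe(): the state, without advancing time (a new reading comes with each control period).
- robot.camera(name): name is "side" or "top"; returns the picture (384x512x3 uint8, red, green, blue); there is no depth.
- robot.get_calibration(name): a dict with "mtx" (3x3 intrinsics, pixels), "extrinsics" (4x4, takes a point from world to camera coordinates). Camera axes: x right, y down, z forward; pixel columns grow to the right and rows downward; lengths in m; the calibration is good to about 2 mm. A picture is of the moment at which its call begins. get_calibration takes no time and is no camera call.
- robot.hand_in(): hands the job in; it is judged then, once.
The state is a dict: "time_s": time; "joints": joint angles; "joint_vel": joint speeds; "joint_torque": joint torques, N m; "ee_pos": TCP position; "orientation": TCP orientation; "contact_force": force on the tool from outside, world axes, zero at the start; "wrist_torque": the same for the moment, N m; "finger_gap": finger opening in m; "grasp_force": force on a finger pad.
Only numpy, scipy, OpenCV 4.12 (cv2) and the standard library are available. Lean on these libraries where they do the work, as an engineer would, in place of code of your own. Each camera call takes 0.05 s, during which the arm holds its last target. There are 200 camera calls.

TASK

Take the brass case ring that has the aluminium base disc lying in it, and lower it over the upright steel peg of the push-out stand until the ring sits down on the stand's foot, so that the peg pushes the loose base up out of the ring. Then pick the base off the peg from above and lay it flat in the cork-lined tray, leaving the ring on the stand.

Things in the scene. Friction and masses are not known exactly. Their poses are not given: they have to be found in the camera images.
- case_center (a point): Loose upright brass ring, side wall of a round music box: 64 mm outer diameter, 26 mm high, wall 2.5 mm; at its bottom edge an inward lip 4 mm thick leaves a 44 mm hole, and the base lies on it. 0.14 kg. Point: the ring's centre, 13 mm above its underside; z is its axis. An identical but empty ring stands elsewhere and is not wanted; the two swap places.
- base_center (a point): Loose plain aluminium disc, 55 mm diameter, 8 mm thick, 0.05 kg, lying on the ring's lip with a 2 mm gap all round, its top 14 mm below the rim, so it can not be gripped there. Point: the disc's centre, half-way up; z is its axis. Centred on the peg it balances flat.
- peg_top (a point): Fixed push-out stand: round dark wooden foot, 72 mm diameter, 15 mm high, with a flat-topped steel peg, 24 mm diameter, rising 44 mm above it. Point: centre of the peg's top, 59 mm above the counter; z up. The peg passes the ring's hole with 10 mm to spare all round; with the ring on the foot the base stands on the peg, its underside 18 mm above the ring's rim.
- tray_floor (a point): Fixed square shallow tray, cork floor, dark wooden rim: 160 mm outside, 148 mm inside, rim top 10 mm above the counter. Point: centre of the floor's upper face, 4 mm above the counter; x and y lie along its sides, z up.
Not all that is in view belongs to the job. Of the things like the part that bears base_center, leave any that is black or orange; of the rest the larger one is meant.

How it is judged:
On the way:
1. the ring sits on the stand's foot round the peg and the base stands pushed up on top of the peg (horizontal distance between case_center and peg_top below 0.014 m and z of case_center in the frame of peg_top below -0.026 m and angle between case_center's own z axis and vertical below 0.17 rad and z of base_center in the frame of peg_top between 0 and 0.012 m and horizontal distance between base_center and peg_top below 0.02 m), for 0.2 s.
At the end, for the whole second after the job is handed in: The base lies flat (within 10 degrees) on the tray's floor, wholly inside the rim (centre within 50 mm of the tray's centre along either side), and the ring sits upright on the stand's foot round the peg (centred within 14 mm, not more than 5 mm above the foot), both at rest (horizontal distance between case_center and peg_top below 0.014 m and z of case_center in the frame of peg_top below -0.026 m and angle between case_center's own z axis and vertical below 0.17 rad and x of base_center in the frame of tray_floor between -0.05 and 0.05 m and y of base_center in the frame of tray_floor between -0.05 and 0.05 m and z of base_center in the frame of tray_floor below 0.008 m and angle between the z axis of base_center and the z axis of tray_floor, either way round below 0.17 rad and linear speed of each of base, case below 0.02 m/s); the robot touches nothing.
It also fails if it takes over 46 s, if anything falls off the work surface, if the arm or the gripper's body presses on something with over 40 N, if the wrist force passes 120 N, or if a joint passes its speed limit or range.

## Working session

There is one attempt and no reset: what is moved stays moved. The work goes in short steps, Python scripts to look and compute and a tool call to move; the robot and the scene stay as the last step left them, time stands still between calls to the robot, and variables do not carry over. Pictures are saved under pics/ and viewed, at most 10 in all, crops included, and the job is handed in when it is done.

Besides the shell and the picture viewer there is one more tool, called by a JSON object that holds its "method" and its "body", one argument or row to a line. step_arm: Moves the arm, as the interface text tells. Its arguments: {"type":"object","properties":{"deltas":{"type":"array","items":{"type":"array","items":{"type":"number"}}},"grip_force":{"type":"number"}},"required":["deltas"]}

```bash
mkdir -p pics; ls; python3 - <<'E'
from workcell import robot
import cv2,numpy as np
print(robot.hold_point_z, robot.observe())
for n in("top","side"):
    cv2.imwrite(f"pics/{n}0.png",cv2.resize(robot.camera(n)[:,:,::-1],(800,600),interpolation=cv2.INTER_CUBIC))
    print(robot.get_calibration(n))
E
```

```text
pics
0.1547 {'time_s': 0.0, 'joints': array([ 1.48871995e+00,  4.08601040e-02,  8.37991350e-02, -4.55766883e-04,
       -1.61553396e+00, -3.33712570e-01]), 'joint_vel': array([ 0.00029647, -0.00016293,  0.00183084, -0.00019469, -0.00040438,
        0.00049103]), 'joint_torque': array([-8.80120078e-04, -3.68213940e+01,  3.47410333e+01,  6.93237528e+00,
       -5.45891875e-03,  8.87854355e-06]), 'ee_pos': array([0.24223824, 0.54890724, 0.40364635]), 'orientation': array([ 9.20759316e-04,  9.78469305e-01, -2.06390308e-01, -1.13015069e-04]), 'contact_force': array([-0.26986311, -1.4935391 , -0.47300131]), 'wrist_torque': array([-0.03092555,  0.02570735, -0.01681338]), 'grasp_force': 0.0, 'finger_gap': 0.08551315735478444}
{'mtx': array([[447.41130385,   0.        , 256.07381781],
       [  0.        , 447.41130385, 191.26237132],
       [  0.        ,   0.        ,   1.        ]]), 'extrinsics': array([[ 0.01296923, -0.99990728, -0.00415002, -0.00268863],
       [-0.98588456, -0.01209428, -0.16698912,  0.52948747],
       [ 0.16692345,  0.00625716, -0.98595   ,  1.12327867],
       [ 0.        ,  0.        ,  0.        ,  1.        ]])}
{'mtx': array([[356.00770126,   0.        , 259.45954858],
       [  0.        , 356.00770126, 190.50001897],
       [  0.        ,   0.        ,   1.        ]]), 'extrinsics': array([[-0.97706114, -0.21210444, -0.01905865,  0.52206621],
       [-0.09654055,  0.5209234 , -0.8481266 ,  0.12738194],
       [ 0.18981952, -0.82683162, -0.52945069,  0.76331188],
       [ 0.        ,  0.        ,  0.        ,  1.        ]])}
```

View pics/top0.png

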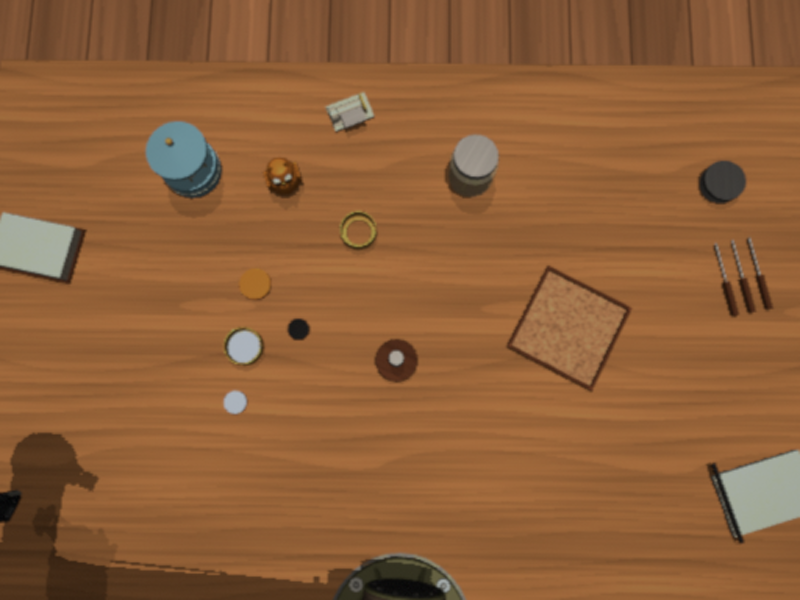

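View pics/side0.png

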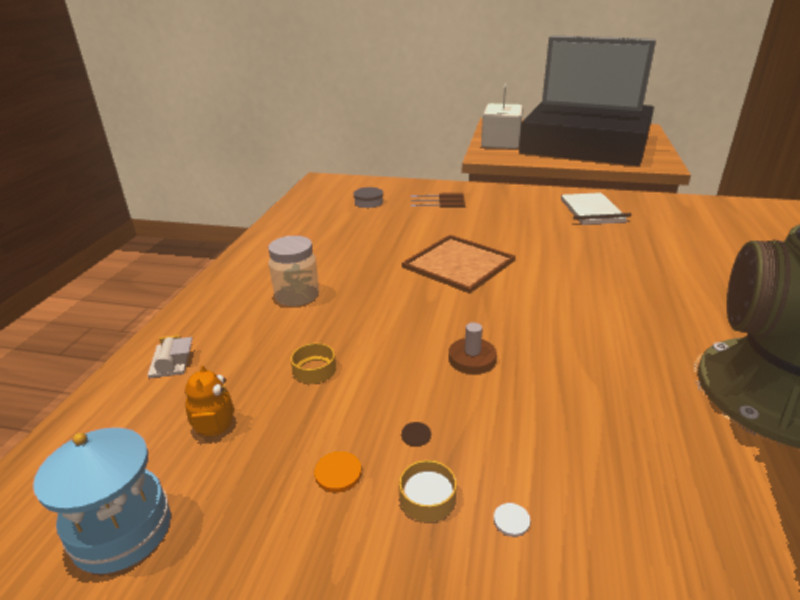

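Candidates for the base and ring, in 800x600 top-view pixels:
- Light disc in a brass ring (244,346): the one I want.
- Small light loose disc (235,402): smaller, so rejected.
- Orange disc (255,284) and black disc (298,329): excluded by colour.
- Empty brass ring (358,230): rejected.

The stand is at (396,359) and the tray at (569,328). I'll check the choice in one close crop and measure.

```bash
cat > h.py <<'E'
from workcell import robot
import cv2,numpy as np
from scipy.optimize import least_squares
def proj(n,P):
    c=robot.get_calibration(n);q=c["extrinsics"][:3,:3]@np.atleast_2d(P).T+c["extrinsics"][:3,3:]
    q=c["mtx"]@q;return (q[:2]/q[2]).T
def ray(n,uv,z):
    c=robot.get_calibration(n);R=c["extrinsics"][:3,:3];t=c["extrinsics"][:3,3]
    d=R.T@np.linalg.solve(c["mtx"],[*uv,1]);o=-R.T@t
    return o+d*(z-o[2])/d[2]
def mask(n,img,seed,r,thr=22):
    # blob differing in Lab chroma/lightness from the local wood
    lab=cv2.cvtColor(img,cv2.COLOR_RGB2LAB).astype(float)
    u,v=map(int,seed);s=np.zeros(img.shape[:2],np.uint8)
    win=np.zeros_like(s);cv2.circle(win,(u,v),int(r),1,-1)
    ringm=np.zeros_like(s);cv2.circle(ringm,(u,v),int(r),1,2)
    med=np.median(lab[ringm>0],0)
    m=((np.linalg.norm((lab-med)*[.7,1,1],axis=2)>thr)&(win>0)).astype(np.uint8)
    k,l,st,_=cv2.connectedComponentsWithStats(m)
    i=1+np.argmax(st[1:,4]);m=(l==i).astype(np.uint8)
    c,_=cv2.findContours(m,cv2.RETR_EXTERNAL,cv2.CHAIN_APPROX_NONE)
    return cv2.convexHull(max(c,key=cv2.contourArea))[:,0]
def cen(h):
    M=cv2.moments(np.float32(h).reshape(-1,1,2));return np.array([M["m10"],M["m01"]])/M["m00"],M["m00"]
def cyl(n,xy,R,z0,z1):
    a=np.linspace(0,2*np.pi,60)
    P=[[xy[0]+R*np.cos(t),xy[1]+R*np.sin(t),z] for z in(z0,z1) for t in a]
    return cv2.convexHull(np.float32(proj(n,P)))[:,0]
def fit(n,hull,R,z0,z1):
    c,A=cen(hull)
    s=least_squares(lambda xy:cen(cyl(n,xy,R,z0,z1))[0]-c,ray(n,c,z1)[:2])
    return s.x,A/cen(cyl(n,s.x,R,z0,z1))[1]
E
python3 - <<'E'
from h import *
I={n:robot.camera(n) for n in("top","side")}
k=.64
S={"ring":((244,346),(428,490),.032,0,.026,20,28),"foot":((396,359),(473,356),.036,0,.015,22,24),"empty":((358,230),(314,363),.032,0,.026,20,24)}
vis={n:I[n].copy() for n in I}
for o,(a,b,R,z0,z1,ra,rb) in S.items():
    for n,s,r in(("top",a,ra),("side",b,rb)):
        h=mask(n,I[n],np.array(s)*k,r); x,A=fit(n,h,R,z0,z1); print(o,n,x.round(4),"area ratio",round(A,2))
        cv2.polylines(vis[n],[np.int32(cyl(n,x,R,z0,z1))],True,(255,0,255),1)
# tray
for n,c in(("top",[(549,267),(630,309),(592,389),(508,346)]),("side",[(451,236),(515,260),(468,290),(402,264)])):
    P=np.array([ray(n,np.array(p)*k,.01)[:2] for p in c]); e=np.diff(np.vstack([P,P[:1]]),axis=0)
    print("tray",n,P.mean(0).round(4),np.linalg.norm(e,axis=1).round(3),np.degrees(np.arctan2(e[:,1],e[:,0])).round(1))
# small peg top, from top camera
g=cv2.cvtColor(I["top"],cv2.COLOR_RGB2HSV); w=np.zeros(g.shape[:2],bool); w[215:240,240:268]=1
m=w&(g[...,1]<60)&(g[...,2]>110); v,u=np.nonzero(m); print("peg",m.sum(),ray("top",(u.mean(),v.mean()),.059))
g2=g[205:240,140:172]; m=(g2[...,1]<60)&(g2[...,2]>110); v,u=np.nonzero(m); print("disc",m.sum(),2*np.sqrt(m.sum()/np.pi)*.00243,ray("top",(u.mean()+140,v.mean()+205),.012))
A=cv2.resize(vis["top"][180:280,130:290],(640,400),interpolation=cv2.INTER_NEAREST)
B=cv2.resize(vis["side"][200:350,190:350],(427,400),interpolation=cv2.INTER_NEAREST)
cv2.imwrite("pics/crop.png",cv2.resize(np.hstack([A[:,:372*1],B]),(799,400))[:,:,::-1])
E
```

```text
ring top [0.4496 0.2676] area ratio 0.87
ring side [0.4504 0.2726] area ratio 0.95
foot top [0.43 0.01] area ratio 0.97
foot side [4.312e-01 1.000e-04] area ratio 1.22
empty top [0.6531 0.0792] area ratio 0.87
empty side [0.6535 0.0828] area ratio 0.93
tray top [ 0.4897 -0.2859] [0.155 0.154 0.157 0.156] [-117.7  153.1   63.2  -27.8]
tray side [ 0.4878 -0.2728] [0.161 0.149 0.154 0.158] [ 148.5   59.3  -28.3 -118.4]
peg 68 [0.43095858 0.00987081 0.059     ]
disc 338 0.050410346551525036 [0.45078082 0.27030977 0.012     ]
```

View pics/crop.png

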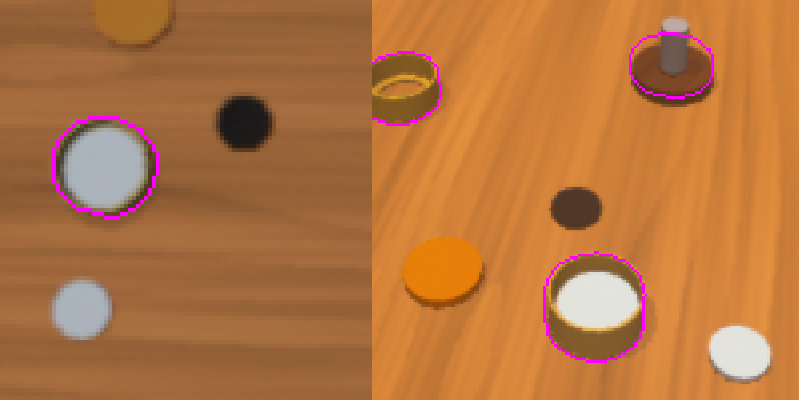

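The crop confirms the choice: the large silver disc lies in the brass ring, and the small disc, black disc and orange disc are all separate. The sizes fit. My estimates are ring at about (0.450, 0.270), peg at (0.431, 0.010) and tray at (0.489, -0.283). I'll keep the tool yaw fixed.

```bash
cat >> h.py <<'E'
from scipy.spatial.transform import Rotation as Ro
def go(xyz):
    s=robot.observe();w=s["orientation"];R=Ro.from_quat([*w[1:],w[0]])
    print(s["time_s"],s["ee_pos"].round(4),s["contact_force"].round(1),"gap",round(s["finger_gap"],4),"delta cm",(R.inv().apply(np.array(xyz)-s["ee_pos"])*100).round(2),"tilt",R.as_matrix()[:,2].round(3))
E
python3 -c "
from h import *
go([.45,.27,.27]); go([.45,.27,.178])"
```

```text
0.2 [0.2423 0.5489 0.4041] [ 0.  -0.1 -0.3] gap 0.0855 delta cm [30.27 17.11 13.43] tilt [-0.    -0.001 -1.   ]
0.2 [0.2423 0.5489 0.4041] [ 0.  -0.1 -0.3] gap 0.0855 delta cm [30.26 17.1  22.63] tilt [-0.    -0.001 -1.   ]
```

{"method": "step_arm", "body": {
  "deltas": [
    [30.3,17.1,13.4,0,0,0,8.5],
    [30.3,17.1,13.4,0,0,0,8.5],
    [30.3,17.1,13.4,0,0,0,8.5],
    [30.3,17.1,13.4,0,0,0,8.5],
    [30.3,17.1,13.4,0,0,0,8.5],
    [30.3,17.1,13.4,0,0,0,8.5],
    [30.3,17.1,13.4,0,0,0,8.5],
    [30.3,17.1,13.4,0,0,0,8.5],
    [30.3,17.1,13.4,0,0,0,8.5],
    [30.3,17.1,13.4,0,0,0,8.5],
    [30.3,17.1,13.4,0,0,0,8.5],
    [30.3,17.1,13.4,0,0,0,8.5]
  ]
}}

```text
time_s: 1.2
ee_pos: [0.4506, 0.27, 0.2708]
orientation: [0.0, 0.978, -0.207, 0.0]
contact_force: [0.2, 1.0, 0.2]
finger_gap: 0.0852
grasp_force: 0.0
```

```bash
python3 - <<'E'
from h import *
go([.45,.27,.185])
im=robot.camera("side"); 
# project the expected tips for tip distance 160 / 173
s=robot.observe();w=s["orientation"];R=Ro.from_quat([*w[1:],w[0]])
c=(np.array([428,490])*.64)
v=cv2.resize(im[190:370,180:420],(800,600),interpolation=cv2.INTER_CUBIC)
for d,col in((.160,(255,0,0)),(.173,(0,0,255))):
  for y in(-.0428,.0428):
    p=proj("side",s["ee_pos"]+R.apply([0,y,d]))[0]; cv2.circle(v,tuple(int(a) for a in (p-[180,190])*800/240),3,col,-1)
cv2.imwrite("pics/a.png",v[:,:,::-1])
E
```

```text
1.2 [0.4506 0.27   0.2708] [0.2 1.  0.2] gap 0.0852 delta cm [-0.05  0.02  8.58] tilt [ 0. -0. -1.]
```

View pics/a.png

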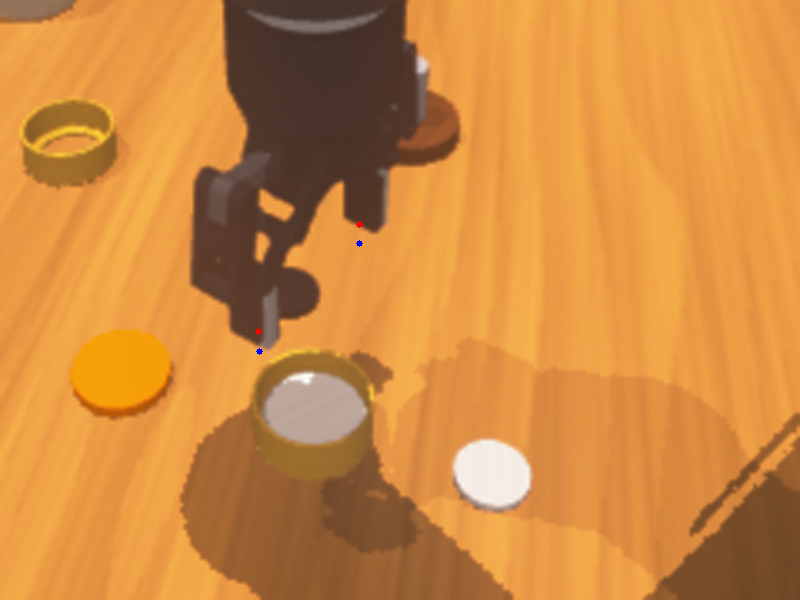

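The tips, when open, sit about 160 mm ahead of the TCP (near the red marks), so 173 mm is the shut figure. I'll descend to TCP z 0.171 and close.

{"method": "step_arm", "body": {
  "deltas": [
    [0,0,3,0,0,0,8.5],
    [0,0,6,0,0,0,8.5],
    [0,0,8,0,0,0,8.5],
    [0,0,9,0,0,0,8.5],
    [0,0,10,0,0,0,8.5],
    [0,0,10,0,0,0,8.5],
    [0,0,10,0,0,0,5.8],
    [0,0,10,0,0,0,5.8],
    [0,0,10,0,0,0,5.8],
    [0,0,10,0,0,0,5.8],
    [0,0,10,0,0,0,5.8],
    [0,0,10,0,0,0,5.8]
  ],
  "grip_force": 40
}}

```text
time_s: 2.25
ee_pos: [0.451, 0.2707, 0.1728]
orientation: [-0.001, 0.979, -0.206, 0.001]
contact_force: [-1.4, 1.3, 5.8]
finger_gap: 0.0619
grasp_force: 44.8
```

{"method": "step_arm", "body": {
  "deltas": [
    [0,0,0,0,0,0,5.8],
    [0,0,-1,0,0,0,5.8],
    [0,0,-3,0,0,0,5.8],
    [0,0,-6,0,0,0,5.8],
    [0,0,-9,0,0,0,5.8],
    [0,0,-11,0,0,0,5.8],
    [0,0,-11,0,0,0,5.8],
    [0,0,-11,0,0,0,5.8]
  ]
}}

```text
time_s: 2.92
ee_pos: [0.4504, 0.2701, 0.2822]
orientation: [-0.001, 0.978, -0.207, 0.0]
contact_force: [-0.1, -0.7, -3.1]
finger_gap: 0.0617
grasp_force: 44.5
```

```bash
python3 - <<'E'
from h import *
go([.4305,.01,.28])
im=robot.camera("side");t=robot.camera("top")
p=proj("side",robot.observe()["ee_pos"]-[0,0,.15])[0].astype(int); q=proj("top",robot.observe()["ee_pos"]-[0,0,.15])[0].astype(int)
f=lambda i,p:cv2.resize(i[max(0,p[1]-50):p[1]+50,max(0,p[0]-50):p[0]+50],(400,400),interpolation=cv2.INTER_CUBIC)
cv2.imwrite("pics/b.png",np.hstack([f(im,p),f(t,q)])[:,:,::-1])
E
```

```text
2.9167 [0.4504 0.2701 0.2822] [-0.1 -0.7 -3.1] gap 0.0617 delta cm [ 8.69 24.6   0.16] tilt [ 0.001  0.002 -1.   ]
```

View pics/b.png

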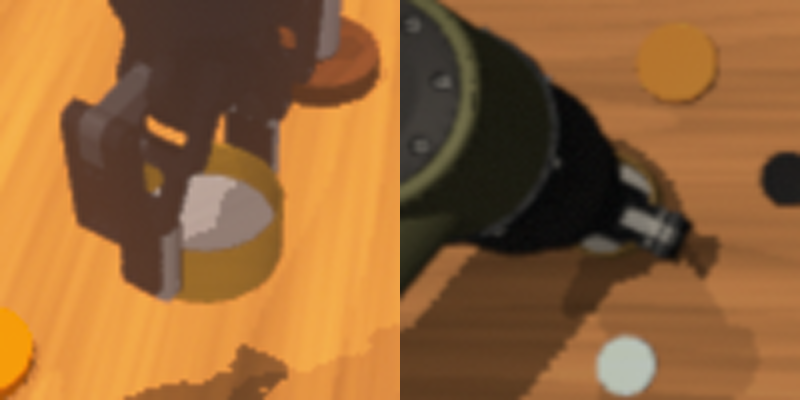

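```bash
python3 - <<'E'
from h import *
im=robot.camera("side");e=robot.observe()["ee_pos"]
p=proj("side",e-[0,0,.15])[0].astype(int)
z0=e[2]-.1728
lab=cv2.cvtColor(im,cv2.COLOR_RGB2HSV)
v=cv2.resize(im[p[1]-50:p[1]+50,p[0]-50:p[0]+50],(600,600),interpolation=cv2.INTER_NEAREST)
for o,col in((0,(255,0,0)),(-.008,(0,0,255))):
    h=cyl("side",e[:2]+o*np.array([.915,-.404]),.032,z0,z0+.026)
    cv2.polylines(v,[np.int32((h-(p-50))*6)],True,col,1)
cv2.imwrite("pics/c.png",v[:,:,::-1])
E
```

```text
(no output)
```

View pics/c.png

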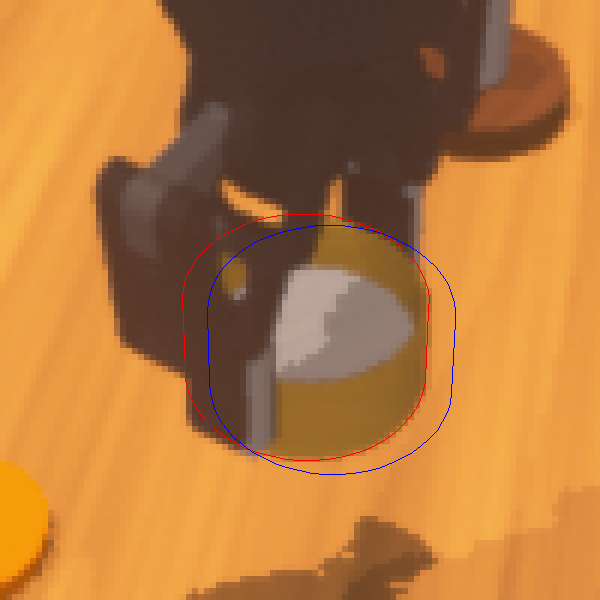

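The red outline (ring centred on the TCP) matches, so the ring is held centred and level with the base inside. Next I'll cross-check the peg from the side camera and get the deltas.

```bash
python3 -c "
from h import *
print(ray('side',np.array([474,327])*.64,.059), proj('side',[.431,.0098,.059])/.64, proj('top',[.431,.0098,.059])/.64)
go([.431,.009,.28])"
```

```text
[0.42910099 0.01239591 0.059     ] [[472.88581314 325.8486287 ]] [[395.72402967 357.00634132]]
3.0667 [0.4501 0.2697 0.2792] [ 0.2 -1.  -2. ] gap 0.0614 delta cm [ 8.79 24.62 -0.04] tilt [-0.002 -0.002 -1.   ]
```

{"method": "step_arm", "body": {
  "deltas": [
    [0.7,2,0,0,0,0,5.8],
    [2,5.7,0,0,0,0,5.8],
    [3.3,9.4,0,0,0,0,5.8],
    [4.6,13.1,0,0,0,0,5.8],
    [5.9,16.8,0,0,0,0,5.8],
    [7.1,20.3,0,0,0,0,5.8],
    [8,22.8,0,0,0,0,5.8],
    [8.4,24,0,0,0,0,5.8],
    [8.6,24.5,0,0,0,0,5.8],
    [8.6,24.5,0,0,0,0,5.8],
    [8.6,24.5,0,0,0,0,5.8],
    [8.6,24.5,0,0,0,0,5.8]
  ]
}}

```text
time_s: 4.07
ee_pos: [0.4302, 0.0119, 0.2802]
orientation: [0.0, 0.979, -0.206, -0.0]
contact_force: [1.2, 0.3, -2.5]
finger_gap: 0.0623
grasp_force: 44.6
```

```bash
python3 - <<'E'
from h import *
go([.430,.0105,.19])
im=robot.camera("side");e=robot.observe()["ee_pos"]
p=np.array([300,200])
v=cv2.resize(im[p[1]-60:p[1]+60,p[0]-60:p[0]+60],(600,600),interpolation=cv2.INTER_NEAREST)
z0=e[2]-.1728
for h in(cyl("side",e[:2],.032,z0,z0+.026),cyl("side",[.43,.0105],.012,.058,.059),cyl("side",[.43,.0105],.036,0,.015)):
    cv2.polylines(v,[np.int32((h-(p-60))*5)],True,(255,0,255),1)
cv2.imwrite("pics/d.png",v[:,:,::-1])
E
```

```text
4.0667 [0.4302 0.0119 0.2802] [ 1.2  0.3 -2.5] gap 0.0623 delta cm [0.04 0.13 9.02] tilt [-0.001 -0.    -1.   ]
```

View pics/d.png

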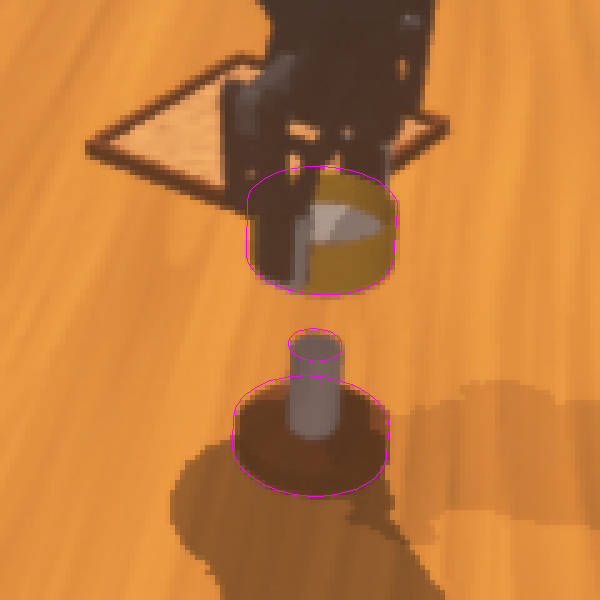

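The held ring and the peg both match their outlines to within about 2 mm. I'll lower it.

{"method": "step_arm", "body": {
  "deltas": [
    [0,0.1,1,0,0,0,5.8],
    [0,0.1,2.5,0,0,0,5.8],
    [0,0.1,4,0,0,0,5.8],
    [0,0.1,5,0,0,0,5.8],
    [0,0.1,6,0,0,0,5.8],
    [0,0.1,7,0,0,0,5.8],
    [0,0.1,7.8,0,0,0,5.8],
    [0,0.1,8.4,0,0,0,5.8],
    [0,0.1,8.8,0,0,0,5.8],
    [0,0.1,9.0,0,0,0,5.8],
    [0,0.1,9.0,0,0,0,5.8]
  ]
}}

```text
time_s: 5.03
ee_pos: [0.4298, 0.0102, 0.1905]
orientation: [0.0, 0.978, -0.206, -0.0]
contact_force: [-0.4, -0.1, -1.8]
finger_gap: 0.0615
grasp_force: 44.5
```

{"method": "step_arm", "body": {
  "deltas": [
    [0,0,0.1,0,0,0,5.8],
    [0,0,0.2,0,0,0,5.8],
    [0,0,0.2,0,0,0,5.8]
  ]
}}

```text
time_s: 5.28
ee_pos: [0.4298, 0.0103, 0.1889]
orientation: [-0.0, 0.978, -0.206, 0.0]
contact_force: [0.0, -0.3, -1.1]
finger_gap: 0.062
grasp_force: 44.5
```

{"method": "step_arm", "body": {
  "deltas": [
    [0,0,0,0,0,0,6.6],
    [0,0,0,0,0,0,7.2],
    [0,0,0,0,0,0,8],
    [0,0,0,0,0,0,8.5],
    [0,0,0,0,0,0,8.5],
    [0,0,-0.5,0,0,0,8.5],
    [0,0,-1.5,0,0,0,8.5],
    [0,0,-2.5,0,0,0,8.5],
    [0,0,-3.4,0,0,0,8.5],
    [0,0,-3.4,0,0,0,8.5],
    [0,0,-3.4,0,0,0,8.5],
    [0,0,-3.4,0,0,0,8.5]
  ]
}}

```text
time_s: 6.28
ee_pos: [0.4296, 0.0103, 0.2226]
orientation: [-0.0, 0.978, -0.206, -0.0]
contact_force: [-0.1, -0.5, -0.1]
finger_gap: 0.0851
grasp_force: 0.0
```

```bash
python3 - <<'E'
from h import *
go([.430,.0105,.223])
im=robot.camera("side")
p=np.array([300,200])
v=cv2.resize(im[p[1]-60:p[1]+60,p[0]-60:p[0]+60],(600,600),interpolation=cv2.INTER_NEAREST)
for h in(cyl("side",[.43,.0105],.032,.015,.041),cyl("side",[.43,.0105],.0275,.059,.067)):
    cv2.polylines(v,[np.int32((h-(p-60))*5)],True,(255,0,255),1)
cv2.imwrite("pics/e.png",v[:,:,::-1])
E
```

```text
6.2833 [0.4296 0.0103 0.2226] [-0.1 -0.5 -0.1] gap 0.0851 delta cm [ 0.02 -0.04 -0.04] tilt [-0.  0. -1.]
```

View pics/e.png

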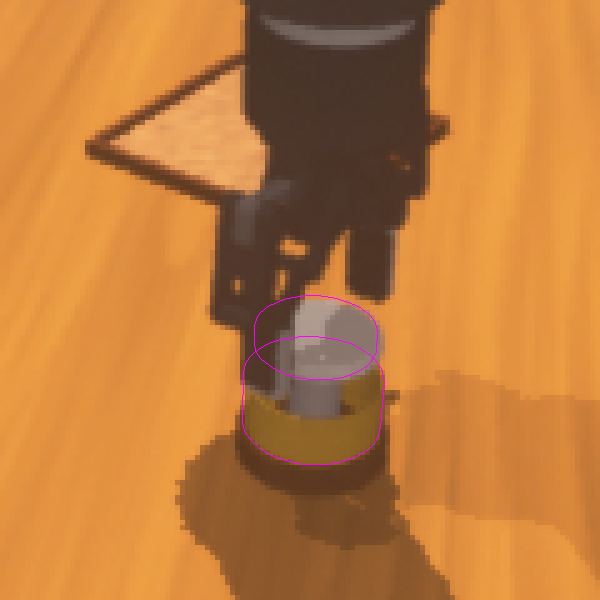

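The ring is on the foot and the base stands flat on the peg, matching the outlines. I'll close on the base and lift it straight up.

{"method": "step_arm", "body": {
  "deltas": [
    [0,0,0,0,0,0,7],
    [0,0,0,0,0,0,6.2],
    [0,0,0,0,0,0,5.7],
    [0,0,0,0,0,0,5],
    [0,0,0,0,0,0,5],
    [0,0,0,0,0,0,5],
    [0,0,0,0,0,0,5],
    [0,0,0,0,0,0,5]
  ],
  "grip_force": 40
}}

```text
time_s: 7.0
ee_pos: [0.4298, 0.0103, 0.2228]
orientation: [0.0, 0.978, -0.206, 0.0]
contact_force: [1.0, -0.3, 1.2]
finger_gap: 0.0531
grasp_force: 41.9
```

{"method": "step_arm", "body": {
  "deltas": [
    [0,0,-0.5,0,0,0,5],
    [0,0,-1.5,0,0,0,5],
    [0,0,-3,0,0,0,5],
    [0.5,0.7,-4.5,0,0,0,5],
    [2,2.9,-5.5,0,0,0,5],
    [4,5.7,-6,0,0,0,5],
    [6,8.5,-6,0,0,0,5],
    [8.1,11.5,-6,0,0,0,5],
    [10.2,14.5,-6,0,0,0,5],
    [12.3,17.4,-6,0,0,0,5],
    [14.4,20.3,-6,0,0,0,5],
    [16,22.6,-6,0,0,0,5]
  ]
}}

```text
time_s: 8.0
ee_pos: [0.4849, -0.2636, 0.2833]
orientation: [0.0, 0.978, -0.207, 0.0]
contact_force: [0.8, 1.3, -0.5]
finger_gap: 0.0528
grasp_force: 42.0
```

{"method": "step_arm", "body": {
  "deltas": [
    [0.8,1.2,0,0,0,0,5],
    [1.2,1.7,0,0,0,0,5],
    [1.2,1.7,1,0,0,0,5],
    [1.2,1.7,3,0,0,0,5],
    [1.2,1.7,5,0,0,0,5],
    [1.2,1.7,7,0,0,0,5],
    [1.2,1.7,8.5,0,0,0,5],
    [1.2,1.7,9.5,0,0,0,5],
    [1.2,1.7,10,0,0,0,5],
    [1.2,1.7,10.2,0,0,0,5],
    [1.2,1.7,10.2,0,0,0,5]
  ]
}}

```text
time_s: 8.92
ee_pos: [0.4891, -0.2811, 0.1811]
orientation: [0.0, 0.979, -0.206, 0.0]
contact_force: [0.0, 0.3, -0.0]
finger_gap: 0.0534
grasp_force: 42.0
```

```bash
python3 - <<'E'
from h import *
go([.489,-.281,.172])
im=robot.camera("side")
cv2.imwrite("pics/f.png",cv2.resize(im[120:270,200:400],(800,600),interpolation=cv2.INTER_NEAREST)[:,:,::-1])
E
```

```text
8.9167 [ 0.4891 -0.2811  0.1811] [ 0.   0.3 -0. ] gap 0.0534 delta cm [-0.02 -0.01  0.91] tilt [ 0. -0. -1.]
```

View pics/f.png

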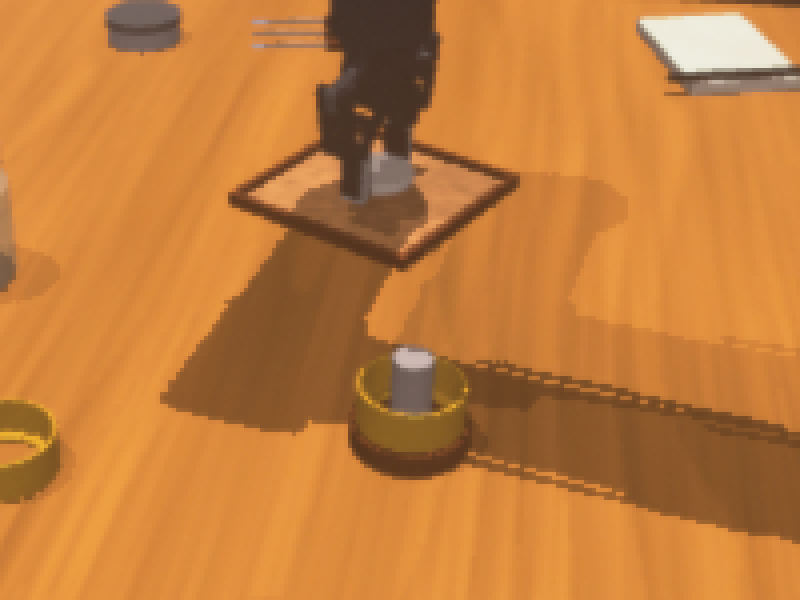

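The ring is seated on the stand, and the base is held flat above the middle of the tray. I'll lower it gently until it touches.

{"method": "step_arm", "body": {
  "deltas": [
    [0,0,0.3,0,0,0,5],
    [0,0,0.6,0,0,0,5],
    [0,0,0.75,0,0,0,5],
    [0,0,0.8,0,0,0,5],
    [0,0,0.8,0,0,0,5]
  ]
}}

```text
time_s: 9.38
ee_pos: [0.4892, -0.2815, 0.174]
orientation: [0.0, 0.978, -0.206, 0.0]
contact_force: [-2.1, 3.0, 5.9]
finger_gap: 0.0528
grasp_force: 45.4
```

There's light contact at 5.9 N. I'll release, then retreat upward.

{"method": "step_arm", "body": {
  "deltas": [
    [0,0,-0.1,0,0,0,5.6],
    [0,0,-0.1,0,0,0,6],
    [0,0,-0.1,0,0,0,7],
    [0,0,-0.1,0,0,0,8],
    [0,0,-0.1,0,0,0,8.5],
    [0,0,-0.1,0,0,0,8.5],
    [0,0,-2,0,0,0,8.5],
    [0,0,-5,0,0,0,8.5],
    [0,0,-9,0,0,0,8.5],
    [0,0,-13,0,0,0,8.5],
    [0,0,-15,0,0,0,8.5],
    [0,0,-15,0,0,0,8.5]
  ]
}}

```text
time_s: 10.38
ee_pos: [0.4896, -0.2821, 0.3297]
orientation: [0.001, 0.978, -0.206, 0.005]
contact_force: [-0.6, 0.2, -0.3]
finger_gap: 0.0852
grasp_force: 0.0
```

```bash
python3 - <<'E'
from h import *
go([.489,-.281,.3])
im=robot.camera("side")
v=im.copy()
for h in(cyl("side",[.489,-.281],.0275,.004,.012),cyl("side",[.43,.0105],.032,.015,.041)): cv2.polylines(v,[np.int32(h)],True,(255,0,255),1)
cv2.imwrite("pics/g.png",cv2.resize(v[120:270,200:400],(800,600),interpolation=cv2.INTER_NEAREST)[:,:,::-1])
E
```

```text
10.3833 [ 0.4896 -0.2821  0.3297] [-0.6  0.2 -0.3] gap 0.0852 delta cm [-0.13 -0.07  2.97] tilt [ 0.009 -0.004 -1.   ]
```

View pics/g.png

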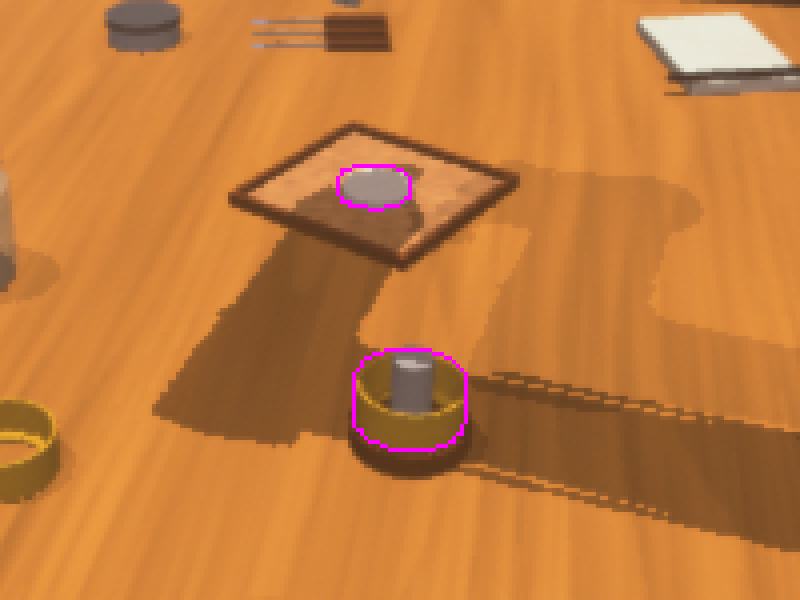

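The base lies flat in the middle of the tray, the ring is seated on the stand, and the gripper is clear of both.

```bash
python3 -c "
from workcell import robot
print(robot.hand_in())"
```

```text
the job is handed in; nothing more can be done
None
```

I handed the job in at about 10.4 s: in the last picture the base lies flat near the middle of the tray, the ring sits on the stand's foot round the peg, and the arm is clear; the hand-in gave no verdict.

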